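# Hook the tile rack home and snap its cap on the stud

### The arm

A 6-joint arm with a two-finger parallel gripper is mounted at the origin on the work surface. World frame = base frame: x ahead of the robot, y to its left, z up, the work surface at z = 0. Lengths are in m, angles in rad, forces in N, time in s.
With the tool pointing down it reaches from about 0.375 to 0.975 m from the base axis. Payload 3.8 kg.
Tool frame: the origin (TCP) lies between the finger pads; the fingertips stand 11 mm ahead of it and the grasp point (between the pads) lies 8 mm behind it; z points along the fingers, y is the line along which they close (so a half turn about z gives the same grasp; the last joint's range is limited). The gripper opens to 88 mm and grips with 3 to 60 N. Pads are 18 mm wide; open, the fingers measure 123 mm over their backs; the gripper's body (75 mm by 187 mm) begins 45 mm behind the grasp point.
Start: joints at [1.113, 0.264, 1.604, -0, 1.274, -0.037], TCP at [0.276, 0.616, 0.25] pointing down, gripper open.
Joint ranges: [-2.63, 2.63], [-0.94, 2.18], [0.31, 2.57], [-1.31, 4.45], [0, 2.66], [-2.55, 2.55]. Speed limits (rad/s): [2.57, 2.57, 3.14, 3.14, 3.14, 3.14].

### API

Orientations are given as a unit quaternion [x, y, z, w].
In Python, from station import arm, vision, order gives the robot as it stands.
- The arm moves only by the tool jog_arm, never from a script. Its argument "moves" is a list of rows, each a list of 2 entries, a list of its own where there are three numbers: the shift along the tool's x, y, z in m, then the turn, a rotation vector about the tool's x, y, z in rad. A call has 1 to 20 rows; each row shifts and turns the commanded pose from where the row before left it, along the tool's axes as they then stand; what a row does not reach is not made up. A row lasts 1/10 s, in which the tool goes at most 50 mm and 8.59 degrees, less where a joint would pass 70% of its speed; a pose out of reach is approached as far as the arm can. A call with a gripper value outside its range is refused whole. "grip" is the opening, from 0 (shut) to 1 (fully open), set as the call begins (left out, the last holds). The fingers move at their own pace and stop on an object; "newtons" is the grip in N (left out, the last holds). Time passes only in rows, so rows that do not move let the fingers close. It gives the time, the measured TCP pose, the force, the opening and the grip force at its end, in the units of the state.
- arm.get_state(): the state, without advancing time (a new reading comes with each control period).
- vision.camera(name): name is "side" or "top" or "wrist"; returns the picture (420x560x3 uint8, red, green, blue); there is no depth.
- vision.camera_params(name): a dict with "fx", "fy", "cx", "cy" (pixels), "position" and "orientation" of the camera in the world. Camera axes: x right, y down, z forward; pixel columns grow to the right and rows downward; lengths in m; the calibration is good to about 2 mm. A picture is of the moment at which its call begins: read the wrist's pose just before it. camera_params takes no time and is no camera call; for the wrist camera it gives the pose at the moment of the call.
- order.sign_off(): hands the job in; it is judged then, once.
The state is a dict: "t": time; "q": joint angles; "joint_vel": joint speeds; "joint_torque": joint torques, N m; "tcp_pos": TCP position; "ee_rot": TCP orientation; "wrist_force": force on the tool from outside, world axes, zero at the start; "torque": the same for the moment, N m; "grip_width": opening from 0.0 (shut) to 1.0 (fully open); "finger_force": force on a finger pad.
Only numpy, scipy, OpenCV 4.12 (cv2) and the standard library are available. Lean on these libraries where they do the work, as an engineer would, in place of code of your own. Each camera call takes 0.05 s, during which the arm holds its last target. There are 200 camera calls.

### The job

The maroon tile rack on the far edge of the mahjong table has swung loose on its pivot: push it back until its slotted foot is fully home round the white stud. Then pick up the loose maroon snap cap, press it straight down over that stud until it clicks past the bumps and sits down flat on the foot, and keep pressing it down firmly: finish with your hand still pushing on the cap, without letting it go. Leave the other things on the table where they are.

Things in the scene. Friction and masses are not known exactly. Their poses are not given: they have to be found in the camera images.
- strip: dark brown plastic edge strip 62 x 565 x 8 mm fixed flat on the table near its far edge; origin under its centre, own y along it, own x away from the robot. The open white stud stands at own y = +250 mm, the rack's pivot at own y = -250 mm, where a like cap is already in place. Carries the rack and the stud
- rack (a joint): angle (rad) of the maroon rack about its upright pivot: 0 = fully home (hard stop), up to 0.32 as its free end swings to the robot. About 2 N near the free end moves it; it stays where left. 410 mm long, 66 deep, top 71 mm over the table; flat upright back faces the robot. It ends 50 mm short of the stud; only its 6 mm foot with an 18 mm slot, open away from the robot, reaches the stud
- pivot (a point): point on the pivot axis of the rack, 14.5 mm above the table
- rack_back (a point): point on the face of the rack's back wall towards the robot, 400 mm from the pivot towards the free end and 38.5 mm above the table, set 32 mm to the robot's side of the rack's middle line (which at home runs from pivot to stud); moves with the rack. Good place to push
- stud (a point): point on the upright axis of the open white stud, level with the foot's upper face (14.5 mm above the table); a cap fully home has its origin here. Stud 14 mm thick, top 17.5 mm above this point, tapered to 7 mm over the last 6 mm. Four sprung steel bumps stick out 7.5 mm above this point, to a circle of 20 mm
- cap: loose maroon snap cap, 30 mm wide, 22 tall, about 20 g, stands mouth down on the table; origin at the centre of its mouth (underside), z up. Mouth 16 mm wide with a lip 2.5 mm high. Pressed over the stud it meets the bumps about 11 mm above home; the push rises to about 9 N, falls away from about 8 mm above home, then the cap bottoms hard on the foot
- marker: round ivory dealer marker with a red face, 40 mm wide, 12 mm high; not to be disturbed; origin under its centre
- tile: one ivory and green mahjong tile lying flat, 28 x 38 x 22 mm; not to be disturbed; origin under its centre
- cup: white ceramic tea cup, 74 mm wide, 75 mm tall; not to be disturbed; origin under its centre
- ashtray: round steel ashtray, 104 mm wide, 28 mm tall; not to be disturbed; origin under its centre
- die_a: green acrylic die, 18 mm; not to be disturbed; origin under its centre
- die_b: the other green acrylic die, 18 mm; not to be disturbed; origin under its centre
- chip: white round chip, 38 mm wide, 4 mm thick; not to be disturbed; origin under its centre
Not all that is in view belongs to the job. Leave any orange or purple look-alike of the cap alone.

How it is judged:
By the outcome, as a careful person would: the job done as asked, in the order asked, and still so for the second after the job is handed in, while the arm keeps its last pose, push and grip.
It also fails if it takes over 48 s, if anything falls off the work surface, if the arm or the gripper's body presses on something with over 40 N, if the wrist force passes 120 N, or if a joint passes its speed limit or range.

## Working session

There is one attempt and no reset: what is moved stays moved. The work goes in short steps, Python scripts to look and compute and a tool call to move; the robot and the scene stay as the last step left them, time stands still between calls to the robot, and variables do not carry over. Pictures are saved under pics/ and viewed, at most 10 in all, crops included, and the job is handed in when it is done.

Besides the shell and the picture viewer there is one more tool, called as name(argument=value, ...), one argument or row to a line, values as JSON. jog_arm: Moves the arm, as the interface text tells. Its arguments: {"type":"object","properties":{"moves":{"type":"array","items":{"type":"array"}},"grip":{"type":"number"},"newtons":{"type":"number"}},"required":["moves"]}

```bash
mkdir -p pics
cat > h.py <<'E'
import numpy as np, cv2
from scipy.spatial.transform import Rotation as R
from station import arm, vision, order
def ray(p,u,v):
    d=R.from_quat(p["orientation"]).apply([(u-p["cx"])/p["fx"],(v-p["cy"])/p["fy"],1]);return np.array(p["position"]),d
def onz(p,u,v,z):
    o,d=ray(p,u,v);return o+d*(z-o[2])/d[2]
def proj(p,X):
    c=R.from_quat(p["orientation"]).inv().apply(np.array(X)-p["position"]);return c[0]/c[2]*p["fx"]+p["cx"],c[1]/c[2]*p["fy"]+p["cy"]
def save(im,n): cv2.imwrite("pics/"+n,cv2.cvtColor(im,cv2.COLOR_RGB2BGR))
E
python3 - <<'E'
from h import *
for n in("top","side"):
    p=vision.camera_params(n);print(n,p);im=vision.camera(n);np.save(n+".npy",im)
    save(im,n+".png")
s=arm.get_state();print(s["tcp_pos"],s["ee_rot"],s["t"])
E
```

```text
top {'fx': 501.36385934003124, 'fy': 501.36385934003124, 'cx': 281.7389213813158, 'cy': 207.8087178587124, 'position': array([0.31937672, 0.04270985, 1.28491288]), 'orientation': array([-0.69655495,  0.71464371, -0.05190961,  0.03742955])}
side {'fx': 447.1450518102383, 'fy': 447.1450518102383, 'cx': 271.2191762246142, 'cy': 213.26280804477142, 'position': array([ 0.23132317, -0.52679933,  0.82049368]), 'orientation': array([ 0.92615355, -0.16810351,  0.07023408, -0.33022415])}
[0.27541674 0.61556607 0.24854485] [ 2.08829397e-01  9.77951576e-01 -9.65242540e-04 -2.58842231e-04] 0.1
```

View pics/top.png

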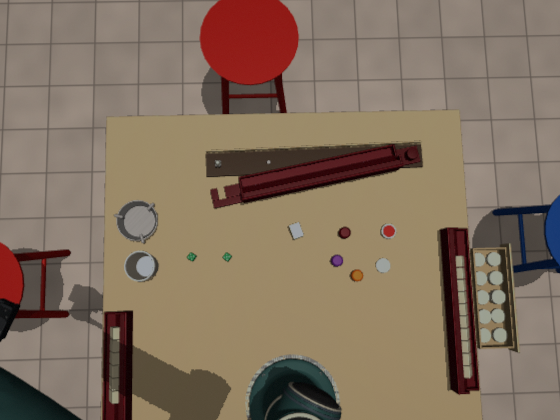

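View pics/side.png

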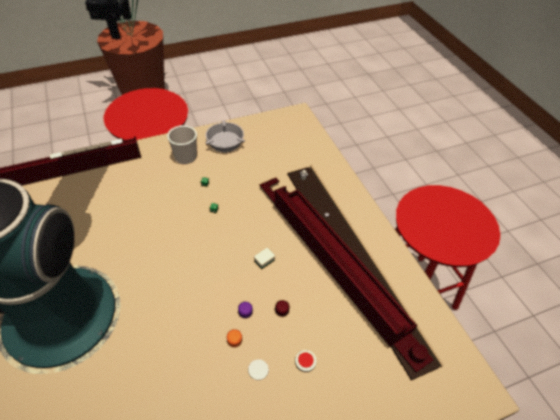

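The top view shows the stud near (218,162), the pivot cap near (411,155) and the rack swung towards the robot, with its foot end at (218,195). There are three cap candidates in the top view: maroon (345,232), purple (337,260) and orange (357,275). The maroon one fits the description. I'll measure these and confirm in one crop.

Run:
```python
from h import *
P={n:vision.camera_params(n) for n in("top","side")}; I={n:np.load(n+".npy") for n in P}
def blob(n,x,y,w,f):
    im=I[n].astype(int)[y-w:y+w,x-w:x+w]; m=f(im[...,0],im[...,1],im[...,2]).astype(np.uint8)
    k,l,s,c=cv2.connectedComponentsWithStats(m); 
    i=1+np.argmax(s[1:,4]); return c[i]+[x-w,y-w],s[i]
def tri(a,b):
    o1,d1=ray(P["top"],*a);o2,d2=ray(P["side"],*b)
    t=np.linalg.lstsq(np.c_[d1,-d2],o2-o1,rcond=None)[0];A=o1+d1*t[0];B=o2+d2*t[1];return (A+B)/2,np.linalg.norm(A-B)
mar=lambda r,g,b:(r<110)&(g<60)&(r-g>12)
a,sa=blob("top",345,232,14,mar);b,sb=blob("side",282,307,16,mar)
print("cap",a,sa,b,sb,tri(a,b))
wh=lambda r,g,b:np.minimum(np.minimum(r,g),b)>110
a,sa=blob("top",218,162,9,wh);b,sb=blob("side",304,174,9,wh)
print("stud",a,sa,b,sb,tri(a,b))
print("pivot cap", onz(P["top"],411,155,.0365))
# strip ends (top) for direction
for u,v in[(206,152),(206,176),(422,143),(422,167)]:print(onz(P["top"],u,v,.008))
c=np.hstack([cv2.resize(I["top"][215:290,310:410],None,fx=4,fy=4,interpolation=2),cv2.resize(I["top"][140:215,200:300],None,fx=4,fy=4,interpolation=2)])
d=cv2.resize(I["side"][155:305,250:450],None,fx=4,fy=4)[:300]
d2=np.hstack([cv2.resize(I["side"][290:365,220:320],None,fx=4,fy=4,interpolation=2),cv2.resize(I["side"][155:230,250:350],None,fx=4,fy=4,interpolation=2)])
save(np.vstack([c,d2]),"crop.png")
```

```text
cap [343.92792793 232.45945946] [  7   9  12  12 111] [281.725   308.15625] [  9  10  14  15 160] (array([ 0.41566176, -0.14378332,  0.00564952]), np.float64(0.003207080711593323))
stud [217.         161.71428571] [7 8 3 3 7] [301.12244898 166.18367347] [ 0  0 18  5 49] (array([0.59551793, 0.17473902, 0.04941047]), np.float64(0.0021263489813435296))
pivot cap [ 0.60576032 -0.31923339  0.0365    ]
[0.63223309 0.20709432 0.008     ]
[0.56887714 0.20758802 0.008     ]
[ 0.64380042 -0.35843118  0.008     ]
[ 0.5796995  -0.35442894  0.008     ]
```

View pics/crop.png

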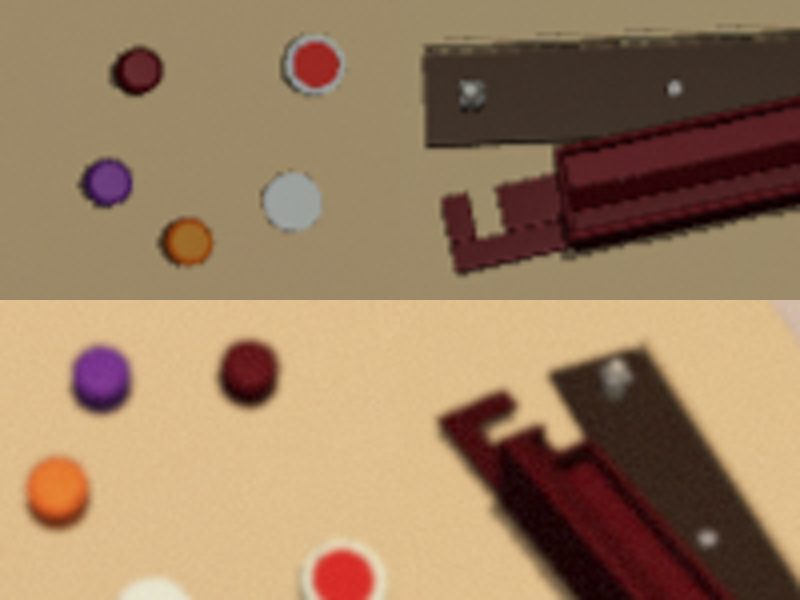

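Confirmed: the maroon cap is at crop (139,70) and the stud at (471,90). The small white dot at (674,88) is only a screw. The rack is swung off with its slotted foot about 70 mm short. First I turn the tool square to the strip, shut the fingers and go to the front of rack_back.

jog_arm(
  moves=[
    [[0,0,0],[0,0,-0.147]],
    [[0,0,0],[0,0,-0.147]],
    [[0,0,0],[0,0,-0.147]],
    [[-0.01,-0.03,0],[0,0,0]],
    [[-0.017,-0.04,0],[0,0,0]],
    [[-0.017,-0.045,0.005],[0,0,0]],
    [[-0.017,-0.045,0.005],[0,0,0]],
    [[-0.017,-0.045,0.01],[0,0,0]],
    [[-0.017,-0.045,0.01],[0,0,0]],
    [[-0.017,-0.045,0.01],[0,0,0]],
    [[-0.017,-0.045,0.01],[0,0,0]],
    [[-0.017,-0.045,0.01],[0,0,0]],
    [[-0.017,-0.045,0.01],[0,0,0]],
    [[-0.017,-0.045,0.01],[0,0,0]],
    [[-0.01,-0.045,0],[0,0,0]],
    [[0,-0.04,0],[0,0,0]],
    [[0,0,0],[0,0,0]],
  ],
  grip=0,
  newtons=20,
)

```text
t: 1.8
tcp_pos: [0.4767, 0.0561, 0.1691]
ee_rot: [-0.007, 1.0, -0.001, -0.001]
wrist_force: [0.9, 0.5, -0.3]
grip_width: 0.014
finger_force: 0.0
```

Run:
```python
from h import *
s=arm.get_state();print(s["t"],s["tcp_pos"],R.from_quat(s["ee_rot"]).as_matrix().round(3),s["q"].round(2) if hasattr(s["q"],"round") else s["q"],s["grip_width"])
P=vision.camera_params("top")
for n,u,v,z in[("slot",221.5,190,.0145),("cap",344.8,232.7,.02),("stud",217.8,162.5,.022),("free end back bottom corner",242.5,202,.071)]:print(n,onz(P,u,v,z))
p=vision.camera_params("wrist");im=vision.camera("wrist");save(im,"w1.png")
for n,X in[("stud",(.601,.175,.0145)),("cap",(.415,-.14,.02))]:print(n,proj(p,X))
```

```text
1.8 [0.47673885 0.05605021 0.16913297] [[-1.    -0.015 -0.001]
 [-0.015  1.    -0.002]
 [ 0.001 -0.002 -1.   ]] [ 0.07 -0.04  2.1  -0.    1.09 -1.52] 0.01443498084061852
slot [0.5302532  0.16746126 0.0145    ]
cap [ 0.41237359 -0.14347209  0.02      ]
stud [0.60060966 0.17535186 0.022     ]
free end back bottom corner [0.48999465 0.11111673 0.071     ]
stud (np.float64(416.3274483361755), np.float64(330.198885322435))
cap (np.float64(20.0101315355343), np.float64(110.01794569334136))
```

View pics/w1.png

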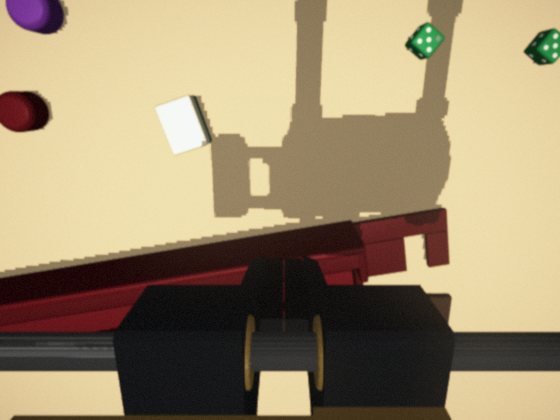

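The wrist view shows the rack's back just ahead of the shut fingers and the slotted foot at (430,240). The maroon cap is at (20,110), which matches its estimated position. I'll back off 10 mm, go down and push.

jog_arm(
  moves=[
    [[0.012,0.012,0.02],[0,0,0]],
    [[0,0,0.035],[0,0,0]],
    [[0,0,0.035],[0,0,0]],
    [[0,0,0.03],[0,0,0]],
    [[0,0,0.01],[0,0,0]],
    [[-0.01,0,0],[0,0,0]],
    [[-0.01,0,0],[0,0,0]],
    [[-0.01,0,0],[0,0,0]],
    [[-0.01,0,0],[0,0,0]],
    [[-0.01,0,0],[0,0,0]],
    [[-0.01,0,0],[0,0,0]],
    [[-0.01,0,0],[0,0,0]],
    [[-0.006,0,0],[0,0,0]],
    [[-0.004,0,0],[0,0,0]],
    [[0,0,0],[0,0,0]],
  ],
)

```text
t: 3.35
tcp_pos: [0.5457, 0.0733, 0.0398]
ee_rot: [-0.01, 1.0, -0.0, 0.001]
wrist_force: [-0.6, 0.5, -0.6]
grip_width: 0.002
finger_force: 0.0
```

jog_arm(
  moves=[
    [[-0.004,0,0],[0,0,0]],
    [[-0.004,0,0],[0,0,0]],
    [[-0.003,0,0],[0,0,0]],
    [[-0.002,0,0],[0,0,0]],
    [[0,0,0],[0,0,0]],
  ],
)

```text
t: 3.85
tcp_pos: [0.5582, 0.0737, 0.0398]
ee_rot: [-0.01, 1.0, -0.0, 0.0]
wrist_force: [0.0, -0.2, -0.7]
grip_width: 0.002
finger_force: 0.2
```

jog_arm(
  moves=[
    [[-0.002,0,0],[0,0,0]],
    [[-0.002,0,0],[0,0,0]],
    [[0,0,0],[0,0,0]],
  ],
)

```text
t: 4.15
tcp_pos: [0.5618, 0.0738, 0.0397]
ee_rot: [-0.01, 1.0, 0.0, -0.0]
wrist_force: [-1.9, 0.5, 0.1]
grip_width: 0.004
finger_force: 0.9
```

Run:
```python
from h import *
im=vision.camera("top");np.save("t2.npy",im)
im2=vision.camera("side")
save(np.hstack([cv2.resize(im[130:230,195:295],(400,400),interpolation=2),cv2.resize(im2[145:245,240:340],(400,400),interpolation=2)]),"c2.png")
s=arm.get_state();print(s["tcp_pos"],s["wrist_force"])
```

```text
[0.5617257  0.0737779  0.03967688] [-2.26964114  0.66050553 -0.61456874]
```

View pics/c2.png

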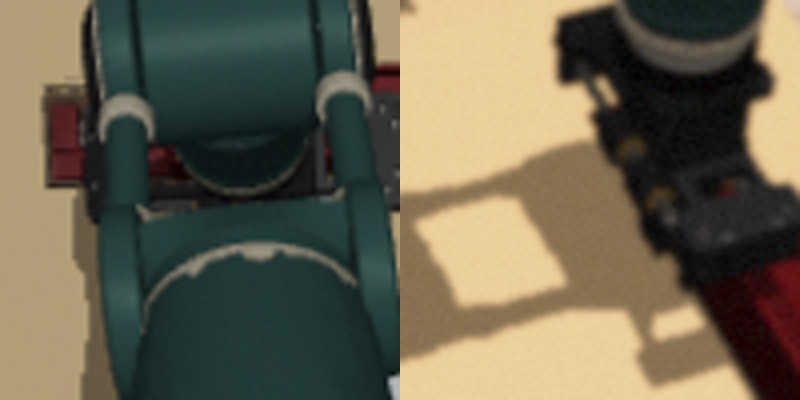

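The arm hides the stud, but the foot's tip lies over the strip, so the rack is nearly home. I'll keep pushing in small steps until the force shows the hard stop.

jog_arm(
  moves=[
    [[-0.002,0,0],[0,0,0]],
    [[-0.001,0,0],[0,0,0]],
    [[0,0,0],[0,0,0]],
  ],
)

```text
t: 4.55
tcp_pos: [0.5617, 0.0737, 0.0393]
ee_rot: [-0.01, 1.0, -0.0, -0.003]
wrist_force: [-10.2, 1.0, 6.6]
grip_width: 0.005
finger_force: 5.1
```

The tool stopped dead at x=0.5617 with 10 N, against 0.562 expected for home, so the hard stop is reached. I'll back off and check from near with the wrist camera.

jog_arm(
  moves=[
    [[0.012,0,0],[0,0,0]],
    [[0.03,0.02,0],[0,0,0]],
    [[0.03,0.03,-0.03],[0,0,0]],
    [[0.02,0.02,-0.04],[0,0,0]],
    [[0,0.01,-0.03],[0,0,0]],
    [[0,0,0],[0,0,0]],
    [[0,0,0],[0,0,0]],
  ],
  grip=1,
)

```text
t: 5.25
tcp_pos: [0.4732, 0.1512, 0.1397]
ee_rot: [-0.01, 1.0, 0.0, 0.002]
wrist_force: [-0.1, -0.2, -0.2]
grip_width: 0.616
finger_force: 0.0
```

Run:
```python
from h import *
p=vision.camera_params("wrist");im=vision.camera("wrist");save(im,"w2.png");np.save("w2.npy",im)
t=vision.camera("top");np.save("t3.npy",t)
for X in[(.601,.175,.0145),(.601,.175,.032)]:print(proj(p,X))
import pickle;pickle.dump(p,open("p2.pkl","wb"));print(arm.get_state()["tcp_pos"])
```

```text
(np.float64(310.97832713896327), np.float64(352.62273981181124))
(np.float64(312.5770061921922), np.float64(367.4949089848035))
[0.47173489 0.15027778 0.13750814]
```

View pics/w2.png

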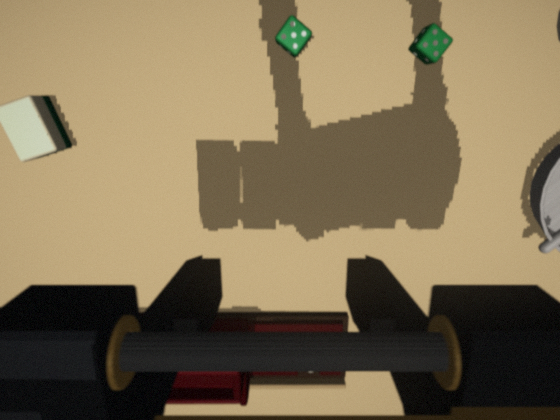

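The spindle hides the stud in the wrist view; the foot is seen over the strip at (300,345). I'll go to the cap and view the stud from the top camera while the arm is away.

jog_arm(
  moves=[
    [[-0.002,-0.04,0],[0,0,0]],
    [[-0.002,-0.045,0],[0,0,0]],
    [[-0.002,-0.045,0],[0,0,0]],
    [[-0.002,-0.045,0],[0,0,0]],
    [[-0.002,-0.045,0],[0,0,0]],
    [[-0.002,-0.045,0],[0,0,0]],
    [[0,-0.025,0],[0,0,0]],
    [[0,0,0],[0,0,0]],
    [[0,0,0],[0,0,0]],
  ],
  grip=1,
)

```text
t: 6.25
tcp_pos: [0.4889, -0.1392, 0.1368]
ee_rot: [-0.009, 1.0, 0.001, -0.002]
wrist_force: [-0.9, 0.6, -0.7]
grip_width: 1.0
finger_force: 0.0
```

Run:
```python
from h import *
s=arm.get_state();p=vision.camera_params("wrist");im=vision.camera("wrist")
t=vision.camera("top");sd=vision.camera("side");np.save("t4.npy",t);np.save("s4.npy",sd)
x=im.astype(int);m=((x[...,0]<120)&(x[...,1]<45)&(x[...,0]-x[...,1]>20)).astype(np.uint8);m[300:]=0
k,l,st,c=cv2.connectedComponentsWithStats(m)
for i in range(1,k):
    if st[i,4]>200:
        print(st[i],c[i]);u,v=c[i]
        for z in(.011,.022):print(onz(p,u,v,z))
print(s["tcp_pos"],s["t"],proj(p,(.414,-.1435,.0)),proj(p,(.414,-.1435,.022)))
a=cv2.resize(im,(400,300));b=cv2.resize(im[50:275,150:450],(400,300))
c=np.hstack([cv2.resize(t[140:200,195:275],(400,300),interpolation=2),cv2.resize(sd[150:210,260:340],(400,300),interpolation=2)])
save(np.vstack([np.hstack([a,b]),c]),"c3.png")
```

```text
[256  77  44  45 762] [278.2007874   98.45931759]
[ 0.41576546 -0.14546548  0.011     ]
[ 0.41569668 -0.14533947  0.022     ]
[ 0.4888993  -0.13922233  0.13676739] 6.25 (np.float64(281.24964155010827), np.float64(95.76041872530698)) (np.float64(281.12025237678245), np.float64(95.74016831885469))
```

View pics/c3.png

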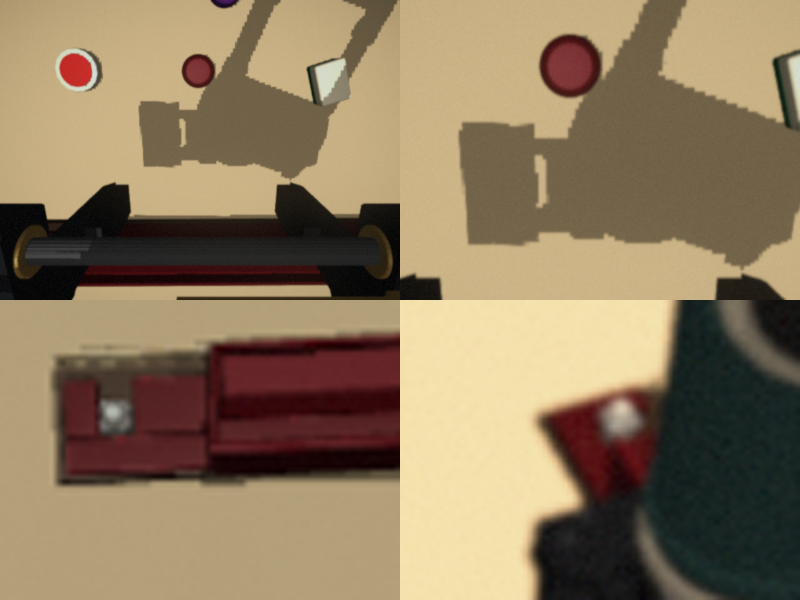

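The rack is home: in the bottom-left panel the stud sits at the bottom of the foot's slot. The cap in the wrist view is at (278,99), which puts it at about (0.415,-0.145). I'll grasp it now.

jog_arm(
  moves=[
    [[0.035,-0.002,0],[0,0,0]],
    [[0.039,-0.0025,0.01],[0,0,0]],
    [[0,0,0.04],[0,0,0]],
    [[0,0,0.04],[0,0,0]],
    [[0,0,0.02],[0,0,0]],
    [[0,0,0.009],[0,0,0]],
    [[0,0,0.003],[0,0,0]],
    [[0,0,0],[0,0,0]],
  ],
)

```text
t: 7.2
tcp_pos: [0.417, -0.1446, 0.017]
ee_rot: [-0.011, 1.0, -0.0, 0.0]
wrist_force: [1.0, -0.2, 0.7]
grip_width: 0.999
finger_force: 0.0
```

jog_arm(
  moves=[
    [[0.0015,0,0.002],[0,0,0]],
    [[0,0,0],[0,0,0]],
  ],
)

```text
t: 7.4
tcp_pos: [0.4155, -0.1451, 0.0154]
ee_rot: [-0.01, 1.0, -0.0, 0.001]
wrist_force: [0.1, -0.1, -0.1]
grip_width: 1.0
finger_force: 0.0
```

jog_arm(
  moves=[
    [[0,0,0],[0,0,0]],
    [[0,0,0],[0,0,0]],
    [[0,0,0],[0,0,0]],
    [[0,0,0],[0,0,0]],
    [[0,0,0],[0,0,0]],
    [[0,0,0],[0,0,0]],
    [[0,0,0],[0,0,0]],
    [[0,0,0],[0,0,0]],
  ],
  grip=0,
  newtons=45,
)

```text
t: 8.2
tcp_pos: [0.4148, -0.1449, 0.0146]
ee_rot: [-0.01, 1.0, 0.0, -0.0]
wrist_force: [0.0, 0.9, 0.6]
grip_width: 0.334
finger_force: 45.0
```

The cap is gripped: opening 0.334 is 29.4 mm, against 30 mm given. I'll lift, turn 90° and go to look at the stud from close by.

jog_arm(
  moves=[
    [[0,0,-0.02],[0,0,0]],
    [[0,0,-0.04],[0,0,0]],
    [[0,0,-0.04],[0,0,0.14]],
    [[0,0,-0.018],[0,0,0.143]],
    [[0,0,0],[0,0,0.143]],
    [[0,0,0],[0,0,0.143]],
    [[0,0,0],[0,0,0.143]],
    [[0,0,0],[0,0,0.143]],
    [[0,0,0],[0,0,0.143]],
    [[0,0,0],[0,0,0.143]],
    [[0,0,0],[0,0,0.143]],
    [[0,0,0],[0,0,0.143]],
    [[0,0,0],[0,0,0.143]],
    [[0.037,0.031,0],[0,0,0]],
    [[0.037,0.031,0],[0,0,0]],
    [[0.037,0.031,0],[0,0,0]],
    [[0.037,0.031,0],[0,0,0]],
    [[0.037,0.031,0],[0,0,0]],
    [[0.037,0.031,0],[0,0,0]],
    [[0,0,0],[0,0,0]],
  ],
)

```text
t: 10.2
tcp_pos: [0.5994, 0.0853, 0.1327]
ee_rot: [0.698, 0.716, 0.002, 0.0]
wrist_force: [0.7, -0.3, -0.3]
grip_width: 0.332
finger_force: 45.0
```

Run:
```python
from h import *
s=arm.get_state();p=vision.camera_params("wrist");im=vision.camera("wrist");np.save("w4.npy",im)
print(s["t"],s["tcp_pos"],R.from_quat(s["ee_rot"]).as_matrix().round(3),s["q"],s["grip_width"])
print(proj(p,(.601,.175,.0145)),proj(p,(.601,.175,.032)))
u,v=map(int,proj(p,(.601,.175,.025)))
a=cv2.resize(im,(400,300));b=cv2.resize(im[max(0,v-75):v+75,max(0,u-100):u+100],(400,300));print(u,v)
save(np.hstack([a,b]),"c4.png")
```

```text
10.2 [0.59944551 0.08533187 0.1326608 ] [[-0.025  1.     0.003]
 [ 1.     0.025  0.002]
 [ 0.002  0.003 -1.   ]] [9.95114326e-02 2.29940541e-01 1.87280497e+00 1.61137911e-03
 1.03577982e+00 7.36967558e-02] 0.33172015994314574
(np.float64(288.7058365049505), np.float64(68.90221629674892)) (np.float64(289.2158668323886), np.float64(66.85366443507601))
289 67
```

View pics/c4.png

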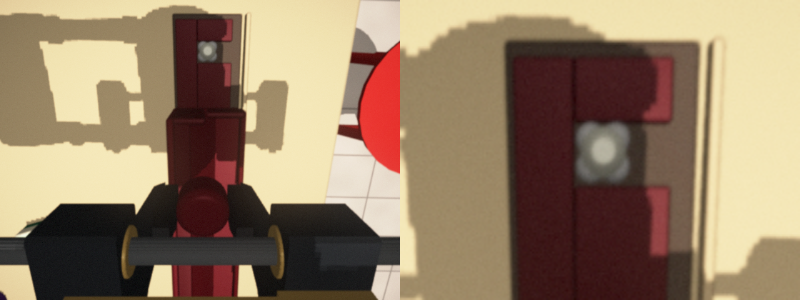

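The wrist view shows the stud seated at the slot bottom at about (290,71) and the cap held between the fingers at (284,277). I'll take the difference in this one camera.

Run:
```python
from h import *
p=vision.camera_params("wrist");im=np.load("w4.npy");x=im.astype(int)
g=(x.max(2)-x.min(2)<35)&(x.min(2)>85)
m=np.zeros(g.shape,np.uint8);m[50:95,265:312]=g[50:95,265:312]
k,l,st,c=cv2.connectedComponentsWithStats(m);i=1+np.argmax(st[1:,4]);print("stud",st[i],c[i]);b=st[i];ctr=(b[0]+b[2]/2,b[1]+b[3]/2)
print(onz(p,*ctr,.022),onz(p,*c[i],.025))
# cap top disc: brighter red inside region
r=x[235:330,235:335];mm=((r[...,0]-r[...,1]>15)).astype(np.uint8)
T=arm.get_state()["tcp_pos"];zt=T[2]-.0146+.022
print("cap by eye",onz(p,284,277,zt), "expected px",proj(p,(T[0],T[1],zt)))
for row in range(245,325,8):print(row,[int(v) for v in x[row,245:325:5,0]])
P=vision.camera_params("top");print(onz(P,218,163,.025))
t=np.load("t4.npy").astype(int);gg=((t.max(2)-t.min(2)<35)&(t.min(2)>110)).astype(np.uint8)[154:172,209:227]
k,l,st,c=cv2.connectedComponentsWithStats(gg);i=1+np.argmax(st[1:,4]);print(st[i],c[i]+[209,154],onz(P,*(c[i]+[209,154]),.025))
```

```text
stud [278  58  25  26 458] [291.13755459  68.97161572]
[0.59964541 0.17104224 0.022     ] [0.5999452  0.17203042 0.025     ]
cap by eye [0.59739183 0.09130638 0.13955659] expected px (np.float64(283.26976931565866), np.float64(296.10812964214773))
245 [55, 62, 62, 57, 58, 56, 65, 82, 77, 80, 80, 104, 160, 159, 160, 159]
253 [58, 57, 60, 61, 43, 43, 49, 39, 43, 42, 45, 45, 128, 155, 157, 159]
261 [38, 77, 59, 43, 43, 45, 43, 46, 48, 47, 43, 46, 40, 44, 156, 34]
269 [39, 87, 43, 45, 54, 56, 61, 63, 56, 60, 57, 52, 47, 43, 56, 33]
277 [28, 43, 51, 58, 59, 63, 72, 81, 80, 80, 73, 62, 62, 59, 48, 26]
285 [28, 52, 56, 59, 64, 63, 61, 65, 64, 64, 64, 63, 63, 58, 54, 33]
293 [30, 56, 58, 62, 61, 61, 60, 62, 63, 57, 61, 58, 63, 63, 56, 43]
301 [25, 52, 59, 59, 61, 60, 62, 64, 59, 64, 61, 58, 63, 63, 56, 47]
309 [20, 52, 56, 61, 61, 63, 61, 61, 63, 60, 60, 59, 61, 58, 55, 40]
317 [25, 116, 52, 56, 63, 61, 61, 61, 57, 60, 60, 62, 57, 55, 141, 115]
[0.59862635 0.17454075 0.025     ]
[7 7 3 3 9] [217. 162.] [0.60129186 0.1770634  0.025     ]
```

The cap sits at the TCP in the hand (row 297 seen, 296 expected). The stud estimates differ by 4 mm in y, so I'll move closer and measure once more.

jog_arm(
  moves=[
    [[0.02,0.0005,0.005],[0,0,0]],
    [[0.02,0.001,0.01],[0,0,0]],
    [[0,0,0],[0,0,0]],
    [[0,0,0],[0,0,0]],
  ],
)

```text
t: 10.65
tcp_pos: [0.5956, 0.12, 0.1171]
ee_rot: [0.7, 0.715, -0.001, -0.0]
wrist_force: [0.0, 0.1, 0.2]
grip_width: 0.33
finger_force: 45.0
```

Run:
```python
from h import *
p=vision.camera_params("wrist");s=arm.get_state();im=vision.camera("wrist");print(s["tcp_pos"],s["t"])
u,v=map(int,proj(p,(.6,.1735,.03)));print(u,v)
w=45;x=im.astype(int);g=(x.max(2)-x.min(2)<35)&(x.min(2)>85)
m=np.zeros(g.shape,np.uint8);m[v-w:v+w,u-w:u+w]=g[v-w:v+w,u-w:u+w]
k,l,st,c=cv2.connectedComponentsWithStats(m)
for i in range(1,k):
    if st[i,4]>60:
        b=st[i];q=(b[0]+b[2]/2,b[1]+b[3]/2);print(b,c[i],q,onz(p,*q,.022))
save(np.hstack([cv2.resize(im,(400,300)),cv2.resize(im[v-60:v+60,u-80:u+80],(400,300))]),"c5.png")
```

```text
[0.59562445 0.12000096 0.11709277] 10.65
292 131
[284 117  26  27 564] [296.57801418 129.35283688] (np.float64(297.0), np.float64(130.5)) [0.60263094 0.17321831 0.022     ]
```

View pics/c5.png

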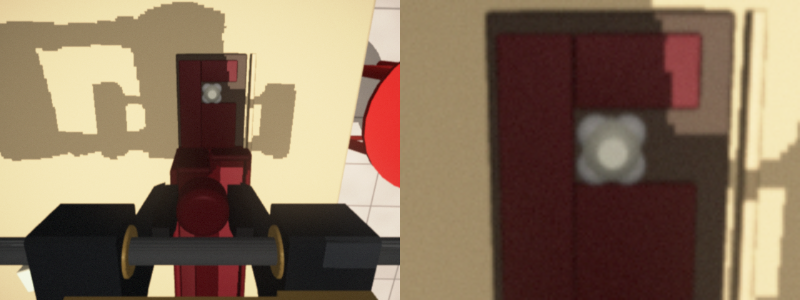

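The closer view puts the stud at (297,130), i.e. (0.6026,0.1732). I'll use the mean, (0.601,0.174), and go above it.

jog_arm(
  moves=[
    [[0.027,0.003,0],[0,0,0]],
    [[0.027,0.0035,0.01],[0,0,0]],
    [[0,0,0.03],[0,0,0]],
    [[0,0,0.015],[0,0,0]],
    [[0,0,0.005],[0,0,0]],
    [[0,0,0],[0,0,0]],
    [[0,0,0],[0,0,0]],
  ],
)

```text
t: 11.4
tcp_pos: [0.6027, 0.1745, 0.0584]
ee_rot: [0.7, 0.714, 0.0, 0.0]
wrist_force: [0.6, 0.1, 0.2]
grip_width: 0.334
finger_force: 45.0
```

jog_arm(
  moves=[
    [[0,-0.001,0.006],[0,0,0]],
    [[0,0,0.005],[0,0,0]],
    [[0,0,0.003],[0,0,0]],
    [[0,0,0],[0,0,0]],
  ],
)

```text
t: 11.8
tcp_pos: [0.6006, 0.175, 0.043]
ee_rot: [0.7, 0.714, -0.0, -0.0]
wrist_force: [0.3, 0.3, -0.4]
grip_width: 0.334
finger_force: 45.0
```

The mouth is already 3.5 mm below the stud's top with no force, so the cap is over the stud. Continuing down.

jog_arm(
  moves=[
    [[0,0,0.002],[0,0,0]],
    [[0,0,0.001],[0,0,0]],
    [[0,0,0],[0,0,0]],
  ],
)

```text
t: 12.1
tcp_pos: [0.6012, 0.1753, 0.0406]
ee_rot: [0.7, 0.715, 0.0, 0.0]
wrist_force: [0.5, -0.0, -0.0]
grip_width: 0.331
finger_force: 45.0
```

jog_arm(
  moves=[
    [[0,0,0.001],[0,0,0]],
    [[0,0,0.001],[0,0,0]],
    [[0,0,0.001],[0,0,0]],
    [[0,0,0.001],[0,0,0]],
    [[0,0,0],[0,0,0]],
  ],
  newtons=58,
)

```text
t: 12.6
tcp_pos: [0.6023, 0.1757, 0.038]
ee_rot: [0.7, 0.714, 0.001, 0.001]
wrist_force: [-0.2, 1.0, 5.1]
grip_width: 0.331
finger_force: 58.0
```

Contact with the bumps is where it should be, with 5 N at about 9 mm above home. Pressing through.

jog_arm(
  moves=[
    [[0,0,0.001],[0,0,0]],
    [[0,0,0.001],[0,0,0]],
    [[0,0,0.001],[0,0,0]],
    [[0,0,0.001],[0,0,0]],
    [[0,0,0.001],[0,0,0]],
    [[0,0,0.001],[0,0,0]],
    [[0,0,0],[0,0,0]],
  ],
)

```text
t: 13.3
tcp_pos: [0.6012, 0.1752, 0.0303]
ee_rot: [0.7, 0.714, 0.0, -0.0]
wrist_force: [2.5, 3.2, -2.0]
grip_width: 0.329
finger_force: 58.0
```

Past the bumps: the force dropped and the cap is 1 to 2 mm above home. I'll press it onto the foot.

jog_arm(
  moves=[
    [[0,0,0.001],[0,0,0]],
    [[0,0,0.001],[0,0,0]],
    [[0,0,0.001],[0,0,0]],
    [[0,0,0],[0,0,0]],
  ],
)

```text
t: 13.7
tcp_pos: [0.6014, 0.1752, 0.029]
ee_rot: [0.7, 0.714, 0.0, 0.0]
wrist_force: [-1.7, 3.4, 8.0]
grip_width: 0.332
finger_force: 58.0
```

jog_arm(
  moves=[
    [[0,0,0.001],[0,0,0]],
    [[0,0,0.001],[0,0,0]],
    [[0,0,0.001],[0,0,0]],
    [[0,0,0],[0,0,0]],
    [[0,0,0],[0,0,0]],
  ],
)

```text
t: 14.2
tcp_pos: [0.6015, 0.1753, 0.0288]
ee_rot: [0.7, 0.714, 0.0, 0.0]
wrist_force: [-8.6, 0.4, 23.7]
grip_width: 0.328
finger_force: 58.0
```

The cap is hard against the foot with 24 N and TCP z at 0.0288 (0.029 expected), so it hasn't slipped. One last look.

Run:
```python
from h import *
t=vision.camera("top");sd=vision.camera("side");w=vision.camera("wrist")
save(np.vstack([np.hstack([cv2.resize(t,(400,300)),cv2.resize(w,(400,300))]),np.hstack([cv2.resize(sd[130:220,240:360],(400,300)),cv2.resize(t[130:205,190:290],(400,300))])]),"end.png")
s=arm.get_state();print(s["t"],s["tcp_pos"],s["wrist_force"],s["grip_width"])
```

```text
14.35 [0.60146237 0.17526479 0.02875569] [-8.49447779  0.46769489 24.09574581] 0.32851352438738085
```

View pics/end.png

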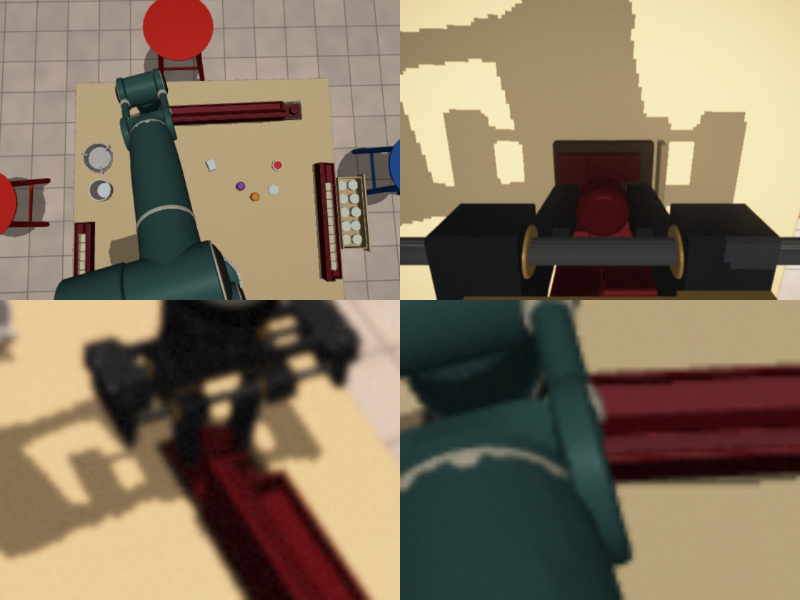

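The last view shows the cap down on the foot between the fingers at wrist panel (600,210). The rack is parallel to the strip and the other things are in place. Handing in.

```bash
python3 -c "
from station import order
print(order.sign_off())"
```

```text
the job is handed in; nothing more can be done
None
```

The rack is back home against its stop and the maroon cap is snapped down flat on the foot; I handed in at 14.4 s with the hand still gripping the cap and pressing down with about 24 N.

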